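# Click the tag embosser's wheel round to its mark and press

## Robot

A 6-joint arm with a two-finger parallel gripper is mounted at the origin on the work surface. World frame = base frame: x ahead of the robot, y to its left, z up, the work surface at z = 0. Lengths are in m, angles in rad, forces in N, time in s.
With the tool pointing down it reaches from about 0.375 to 0.825 m from the base axis. Payload 5.5 kg.
Tool frame: the origin (TCP) lies at the centre of the arm's flange, where the gripper is bolted on; the fingertips stand 173 mm ahead of it and the grasp point (between the pads) lies 155 mm ahead of it (arm.pinch_z is the z of the grasp point in the tool frame, in m); z points along the fingers, y is the line along which they close (so a half turn about z gives the same grasp; the last joint's range is limited). The gripper opens to 85 mm and grips with 20 to 120 N. Pads are 22 mm wide; open, the fingers measure 114 mm over their backs; the gripper's body (76 mm by 85 mm) begins 54 mm behind the grasp point. The pads swing forward as they close: fully open they stand 13 mm farther back than shut.
Start: joints at [-1.126, 0.314, -0.047, 1.21, 0, 1.571], TCP at [0.258, -0.542, 0.405] pointing down, gripper open.
Joint ranges: [-2.67, 2.67], [-0.69, 1.73], [-1.03, 1.25], [-2.08, 2.16], [-1.42, 1.45], [-3.14, 3.14]. Speed limits (rad/s): [2.39, 2.39, 3.01, 3.14, 3.14, 3.14].

## Interface

Orientations are given as a rotation vector (axis times angle).
In Python, from plant import monitor, cams, arm, finder gives the robot as it stands. The module is installed in compiled form; this text tells all that it offers.
- The arm moves only by the tool step_arm, never from a script. Its argument "moves" is one flat list of numbers, 7 for each row, row after row: the shift along the tool's x, y, z scaled (see below), then the turn, a rotation vector about the tool's x, y, z scaled (see below), then the opening, from 0 (shut) to 1 (fully open). A call has 1 to 20 rows; each row shifts and turns the commanded pose from where the row before left it, along the tool's axes as they then stand; what a row does not reach is not made up. The controller multiplies each number of a shift by 0.4 m and each number of a turn by 60 degrees. A row lasts 1/12 s, in which the tool goes at most 41.7 mm and 7.16 degrees, less where a joint would pass 70% of its speed; a pose out of reach is approached as far as the arm can. A call with a number of a shift or a turn outside -1 to 1 is refused whole. A call with a gripper value outside its range is refused whole. The fingers move at their own pace and stop on an object; "force" is the grip in N (left out, the last holds). Time passes only in rows, so rows that do not move let the fingers close. It gives the time, the measured TCP pose, the force, the opening and the grip force at its end, in the units of the state.
- monitor.state(): the state, without advancing time (a new reading comes with each control period).
- cams.snapshot(name): name is "scene" or "side" or "wrist"; returns a dict with "image" (420x560x3 uint8, red, green, blue), "mtx" (3x3 intrinsics, pixels), "k1" (the pictures are not rectified: a ray, as slopes to the right and down, at radius r is drawn at 1 + k1 r^2 times it, then the intrinsics apply), "position" and "orientation" of the camera in the world; the wrist camera has in their place "T_tool_cam" (4x4, takes a point from camera to tool coordinates, whose origin is the TCP and whose axes are the flange's). Camera axes: x right, y down, z forward; pixel columns grow to the right and rows downward; lengths in m; the calibration is good to about 2 mm. A picture is of the moment at which its call begins: read the wrist's pose just before it. There is no depth.
- arm.close_job(): hands the job in; it is judged then, once.
Trained networks look in a picture, given as the dict that the camera call returned (one of the last four; its "shot" number tells which), for a name from the list of things; names that differ only in an ending like _2 or _b are one class to them, and where a whole thing is asked for, a point or a joint stands for the part that bears it (a point fixed in the world has none). Each returns a list of dicts, best first, with "confidence" (0 to 1); they miss things now and then, are a little off and sometimes report something else, mostly with a low value. They report only what shows in the picture. A call takes as long as a camera call.
- finder.cut_out(picture, target): "pixels" (420x560 bool, what is visible of it) and "uv" ([column, row] in pixels, amid what is visible of it).
The state is a dict: "time": time; "joints": joint angles; "joint_vel": joint speeds; "effort": joint torques, N m; "position": TCP position; "orientation": TCP orientation; "wrist_force": force on the tool from outside, world axes, zero at the start; "ft_torque": the same for the moment, N m; "grip_width": finger opening in m; "grasp_force": force on a finger pad.
Only numpy, scipy, OpenCV 4.12 (cv2) and the standard library are available. Lean on these libraries where they do the work, as an engineer would, in place of code of your own. Each camera call takes 0.05 s, during which the arm holds its last target. There are 200 camera calls.

## Task

Get the bench tag embosser ready and stamp: with a fingertip, gently flick the tabs on the edge of its flat black wheel so that it clicks round anticlockwise (seen from above), one click per tab, until the raised steel bar on the wheel lines up with the fixed arrow on the press head, and stop there without running past it. Only then press the round steel plunger on the press head all the way down and let it come back up. Nothing is to be gripped or lifted, and leave the other things on the bench where they are.

Things in the scene. Friction and masses are not known exactly. Their poses are not given: they have to be found in the camera images.
- embosser: Olive bench tag embosser, bolted down. Origin: on the work surface under the wheel's axis; x points from the wheel to the press head, z up. Foot plate 8 mm thick, 135 mm wide, x -115 to 185 mm; bed 100 mm wide, 30 mm high, x -35 to 165 mm; press head 90 mm wide, 64 mm high, x 80 to 160 mm. Under the tabs at x below -35 mm lies only the foot plate.
- wheel (a joint): Wheel angle, rad, growing anticlockwise from above; 0 = bar at the arrow; starts near -3, -2 or -1 clicks (rarely poised midway between two). Rests every 45 deg (0.785 rad), a tab then lying on the embosser's x axis both in front and behind. About 4 N on a tab starts it; resistance falls to nothing at half a click, beyond which it snaps forward by itself to the next rest position.
- wheel_center (a point): Point on the wheel's vertical axis, 58 mm above the work surface. The wheel: flat black disc of radius 38 mm with 8 evenly spaced radial tabs out to radius 65 mm, 5 mm thick, 36 to 58 mm above the work surface, about 44 mm free between their ends. The steel hub on top, 26 mm across, reaches 66 mm.
- wheel_index (a point): Outer end of the raised steel bar (9 mm wide, top 63 mm above the work surface) that lies on one tab of the wheel, 64 mm from the axis; the only such bar on the wheel.
- mark_tip (a point): Tip of the fixed steel arrow on the press head, 65 mm from the wheel's axis along the embosser's +x, 64 mm above the work surface.
- plunger (a joint): Travel of the plunger, m: 0 up, 0.008 fully down; sprung, about 2 N to start and 6 N fully down.
- plunger_top (a point): Centre of the top of the round steel plunger, 36 mm across, standing 84 mm above the work surface when up, 125 mm from the wheel's axis along the embosser's +x.
- filter: Bystander: oil filter, white can 66 mm across, 74 mm tall; origin at its underside.
- plugbox: Bystander: small red and brown carton, 90 x 50 x 36 mm; origin at its underside.
- bearing: Bystander: steel ring bearing, 62 mm outside, 16 mm tall; origin at its underside.
- tags: Bystander: stack of blank metal tags, 56 x 30 x 15 mm; origin at its underside.
- grease: Bystander: closed jar with a paper label, 60 mm across, 70 mm tall; origin at its underside.
- wrench: Bystander: steel wrench lying flat; origin at its underside.

How it is judged:
On the way, in this order (a step that is already met when the one before it is completed fails the run):
1. the wheel rests clicked in with its bar at the arrow, the robot no longer pushing it (value of joint wheel between -0.12 and 0.12 rad and velocity of joint wheel between -0.1 and 0.1 rad/s and contact force between the fingers and wheel below 0.5 N), for 0.2 s.
2. the plunger is pressed down (value of joint plunger above 0.006 m), for 0.05 s.
At the end, for the whole second after the job is handed in: The wheel's bar is at the arrow within 0.12 rad (a click is 0.785), reached before the plunger was pressed at least 6 of its 8 mm; the plunger is back up within 2 mm; every bystander is within 30 mm of where it started (value of joint wheel between -0.12 and 0.12 rad and value of joint plunger below 0.002 m and distance of each of filter, plugbox, bearing, tags, grease, wrench from where it was at the start of the episode below 0.03 m); the robot touches nothing.
It fails at once if the wheel runs past the arrow by more than 0.5 rad (value of joint wheel above 0.5 rad).
It fails at once if the plunger is pressed (over 4 mm) while the bar is not at the arrow (value of joint plunger above 0.004 m and not (value of joint wheel between -0.12 and 0.12 rad)).
It fails at once if the wheel is gripped or forced (over 25 N) (contact force between the fingers and wheel above 25 N).
It fails at once if another thing on the bench is pushed away or lifted (moved over 30 mm) (distance of any of filter, plugbox, bearing, tags, grease, wrench from where it was at the start of the episode above 0.03 m).
It also fails if it takes over 51 s, if anything falls off the work surface, if the arm or the gripper's body presses on something with over 40 N, if the wrist force passes 120 N, or if a joint passes its speed limit or range.

## Working session

There is one attempt and no reset: what is moved stays moved. The work goes in short steps, Python scripts to look and compute and a tool call to move; the robot and the scene stay as the last step left them, time stands still between calls to the robot, and variables do not carry over. Pictures are saved under pics/ and viewed, at most 10 in all, crops included, and the job is handed in when it is done.

Besides the shell and the picture viewer there is one more tool, called after ">>>" in YAML: its name, and indented under it one key for each argument. step_arm: Moves the arm, as the interface text tells. Shifts and turns lie within -1 to 1; 1 stands for 0.4 m of shift or 60 degrees of turn. Its arguments: {"type":"object","properties":{"moves":{"type":"array","items":{"type":"number","minimum":-1,"maximum":1}},"force":{"type":"number"}},"required":["moves"]}

```bash
mkdir -p pics; cat > h.py <<'E'
import numpy as np, cv2
from scipy.spatial.transform import Rotation as R
from plant import monitor, cams, arm, finder
def rot(o):
    o=np.array(o,float)
    return o if o.shape==(3,3) else R.from_rotvec(o).as_matrix()
def snap(name):
    s=monitor.state(); p=cams.snapshot(name)
    if 'T_tool_cam' in p:
        T=np.eye(4); T[:3,:3]=rot(s['orientation']); T[:3,3]=s['position']
        p['T']=T@np.array(p['T_tool_cam'])
    else:
        T=np.eye(4); T[:3,:3]=rot(p['orientation']); T[:3,3]=p['position']; p['T']=T
    return p
def ray(p,uv):
    K=np.array(p['mtx']); d=np.array([p['k1'],0,0,0,0.])
    x=cv2.undistortPoints(np.array([[uv]],float),K,d)[0,0]
    return p['T'][:3,3], p['T'][:3,:3]@np.array([x[0],x[1],1])
def onz(p,uv,z):
    o,d=ray(p,uv); return o+d*(z-o[2])/d[2]
def proj(p,X):
    T=np.linalg.inv(p['T']); rv=cv2.Rodrigues(T[:3,:3])[0]
    return cv2.projectPoints(np.array(X,float).reshape(-1,1,3),rv,T[:3,3],np.array(p['mtx']),np.array([p['k1'],0,0,0,0.]))[0][:,0]
def save(p,n): cv2.imwrite('pics/'+n,p['image'][:,:,::-1])
E
python3 - <<'E'
from h import *
print(monitor.state())
for n in ('scene','side'):
    p=snap(n); save(p,n+'0.png'); print(n,p.get('orientation'),p['T'][:3,3],p['k1'])
    for t,z in [('wheel',.058),('wheel_index',.063),('mark_tip',.064),('plunger_top',.084),('embosser',.03),('filter',.037),('grease',.035),('plugbox',.018),('bearing',.008),('tags',.01),('wrench',.005)]:
        try: r=finder.cut_out(p,t)
        except Exception as e: print(t,e); continue
        print(t,[(round(q['confidence'],2),np.round(q['uv']),np.round(onz(p,q['uv'],z),3)) for q in r[:2]])
E
```

```text
{'time': 0.0, 'joints': array([-1.12600647e+00,  3.14220361e-01, -4.80597978e-02,  1.21016266e+00,
       -2.31065624e-05,  1.57078583e+00]), 'joint_vel': array([-4.05484524e-04, -3.09785734e-04,  8.25308444e-04, -1.00790785e-05,
        6.38191169e-04,  3.43037426e-04]), 'effort': array([ 2.76985316e-03, -5.39588606e+01,  3.39748120e+01,  1.92688394e-02,
       -7.24350798e-05, -1.88211686e-05]), 'position': array([ 0.25804324, -0.54138224,  0.40384615]), 'orientation': array([-3.06265641e+00, -6.92592160e-01,  6.05530383e-04]), 'wrist_force': array([ 0.00055907,  0.01419703, -0.2312429 ]), 'ft_torque': array([ 0.00423429, -0.00976588,  0.03623991]), 'grasp_force': 0.0, 'grip_width': 0.08558694249942503}
scene [-1.8218002  -1.70205239  0.70286822] [1.23823055 0.01023234 0.77571346] -0.08209972539468449
wheel [(0.6, array([278., 212.]), array([0.544, 0.025, 0.058])), (0.46, array([270., 250.]), array([0.653, 0.004, 0.058]))]
wheel_index [(0.6, array([281., 216.]), array([0.562, 0.033, 0.063]))]
mark_tip [(0.95, array([275., 245.]), array([0.646, 0.014, 0.064])), (0.59, array([380., 2
[... 983 characters left out ...]
, 0.044, 0.063]))]
mark_tip [(0.62, array([293., 223.]), array([0.543, 0.073, 0.064]))]
plunger_top [(0.63, array([258., 178.]), array([0.663, 0.011, 0.084]))]
embosser [(0.6, array([292., 218.]), array([0.566, 0.035, 0.03 ]))]
filter [(0.89, array([254., 257.]), array([0.58 , 0.172, 0.037]))]
grease [(0.74, array([201., 268.]), array([0.661, 0.246, 0.035])), (0.64, array([293., 173.]), array([ 0.627, -0.082,  0.035]))]
plugbox [(0.91, array([341., 187.]), array([ 0.516, -0.112,  0.018]))]
bearing [(0.67, array([229., 237.]), array([0.669, 0.135, 0.008]))]
tags [(0.66, array([294., 170.]), array([ 0.641, -0.115,  0.01 ]))]
wrench [(0.63, array([361., 158.]), array([ 0.518, -0.24 ,  0.005]))]
```

```bash
python3 - <<'E'
import cv2,numpy as np
a=cv2.imread('pics/scene0.png')[150:330,150:420]; b=cv2.imread('pics/side0.png')[130:310,170:440]
cv2.imwrite('pics/c0.png',np.vstack([cv2.resize(x,(450,300),interpolation=cv2.INTER_CUBIC) for x in (a,b)]))
E
```

```text
(no output)
```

View pics/c0.png

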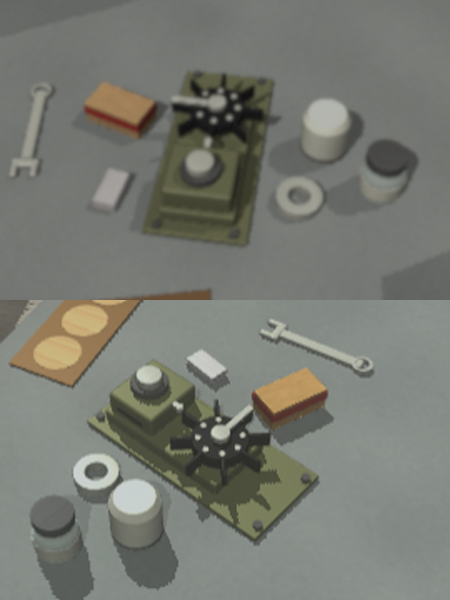

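>>> step_arm:
  moves: [0.072, -0.064, 0, 0, 0, 0, 0, 0.072, -0.064, 0, 0, 0, 0, 0, 0.072, -0.064, 0, 0, 0, 0, 0, 0.072, -0.064, 0, 0, 0, 0, 0, 0.072, -0.064, 0, 0, 0, 0, 0, 0.072, -0.064, 0, 0, 0, 0, 0, 0.072, -0.064, 0, 0, 0, 0, 0, 0.072, -0.064, 0, 0, 0, 0, 0, 0.072, -0.064, 0, 0, 0, 0, 0, 0.072, -0.064, 0, 0, 0, 0, 0, 0.072, -0.064, 0, 0, 0, 0, 0, 0.072, -0.064, 0, 0, 0, 0, 0, 0.072, -0.064, 0, 0, 0, 0, 0, 0.072, -0.064, 0, 0, 0, 0, 0, 0.072, -0.064, 0, 0, 0, 0, 0, 0.072, -0.064, 0, 0, 0, 0, 0]
  force: 20

```text
time: 2.53
position: [0.4982, 0.0284, 0.405]
orientation: [3.064, 0.693, 0.001]
wrist_force: [-0.1, -1.2, -0.8]
grip_width: 0.0002
grasp_force: 0.0
```

>>> step_arm:
  moves: [0, 0, 0, 0, 0, -0.1, 0, 0, 0, 0, 0, 0, -0.1, 0, 0, 0, 0, 0, 0, -0.1, 0, 0, 0, 0, 0, 0, -0.1, 0, 0, 0, 0, 0, 0, -0.1, 0, 0, 0, 0, 0, 0, -0.1, 0, 0, 0, 0, 0, 0, -0.1, 0, 0, 0, 0, 0, 0, -0.1, 0, 0, 0, 0, 0, 0, -0.1, 0, 0, 0, 0, 0, 0, 0, 0]

```text
time: 3.37
position: [0.4979, 0.0264, 0.4048]
orientation: [2.413, 2.012, 0.0]
wrist_force: [0.5, -0.0, 0.1]
grip_width: -0.0001
grasp_force: 0.0
```

```bash
python3 - <<'E'
from h import *
print(monitor.state()['joints'])
p=snap('wrist'); save(p,'w1.png'); print(np.round(p['T'],3), np.round(p['T_tool_cam'],3),p['mtx'][0][0])
for t,z in [('wheel',.058),('wheel_index',.063),('mark_tip',.064),('plunger_top',.084)]:
    r=finder.cut_out(p,t)
    print(t,[(round(q['confidence'],2),np.round(q['uv']),np.round(onz(p,q['uv'],z),3)) for q in r[:2]])
E
```

```text
[ 5.29866900e-02  1.23043987e-01 -2.86504556e-01  1.16105468e+00
  5.70340437e-05  1.80473455e+00]
[[ 0.984 -0.17  -0.054  0.513]
 [-0.179 -0.936 -0.303  0.103]
 [ 0.001  0.307 -0.952  0.374]
 [ 0.     0.     0.     1.   ]] [[ 0.001 -0.952 -0.307  0.078]
 [ 1.     0.001  0.001  0.001]
 [-0.001 -0.307  0.952  0.03 ]
 [ 0.     0.     0.     1.   ]] 335.22745579896826
wheel [(0.75, array([328., 165.]), array([0.545, 0.036, 0.058]))]
wheel_index [(0.89, array([329., 168.]), array([0.545, 0.034, 0.063])), (0.73, array([473., 182.]), array([ 0.682, -0.005,  0.063]))]
mark_tip [(0.79, array([351., 159.]), array([0.566, 0.039, 0.064]))]
plunger_top [(0.87, array([469., 179.]), array([0.668, 0.006, 0.084])), (0.18, array([323., 263.]), array([ 0.524, -0.052,  0.084]))]
```

View pics/w1.png

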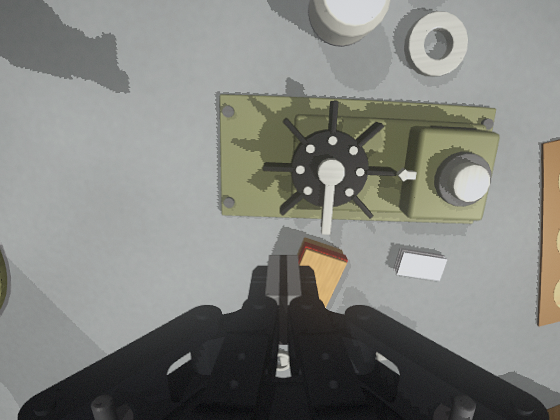

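```bash
python3 - <<'E'
from h import *
from scipy.optimize import least_squares
p=snap('wrist')
obs=[((331,172),(0,0,.066)),((397,175),(.065,0,.064)),((469,182),(.125,0,.084)),((219,93),(-.115,.0675,.008)),((222,215),(-.115,-.0675,.008)),((496,108),(.185,.0675,.008)),((326,234),(0,-.064,.063)),((263,167),(-.065,0,.058)),((334,102),(0,.065,.058))]
uv=np.array([o[0] for o in obs],float); L=np.array([o[1] for o in obs])
def W(v,L):
    c,s=np.cos(v[2]),np.sin(v[2]); return np.c_[v[0]+c*L[:,0]-s*L[:,1], v[1]+s*L[:,0]+c*L[:,1], L[:,2]]
f=lambda v:(proj(p,W(v,L))-uv).ravel()
r=least_squares(f,[.54,.035,-.18],x_scale=[.01,.01,.01]); print(r.x,np.degrees(r.x[2])); print(f(r.x).reshape(-1,2).round(1))
np.save('pose.npy',r.x)
# scene cross-check
q=snap('scene'); print(proj(q,W(r.x,np.array([[0,0,.066],[.125,0,.084]]))).round(1), 'obs hub (280,211), plunger ~(270,246)')
st=monitor.state(); Rt=rot(st['orientation']); print('tool y yaw',np.degrees(np.arctan2(Rt[1,1],Rt[0,1])))
for t in [(-.0705,.026),(-.130,.026)]:
    print(t, (Rt.T@(np.r_[W(r.x,np.array([[*t,.213]]))[0]]-st['position']))/.4)
E
```

```text
[ 0.54558232  0.02979976 -0.22194413] -12.716462205218752
[[-0.1  0.4]
 [ 1.3 -0.3]
 [ 0.4  0.4]
 [-0.5  0.5]
 [-1.6  0.3]
 [ 0.5 -0.3]
 [-0.7  0.3]
 [-0.9  1. ]
 [ 1.2 -1.6]]
[[279.5 210.3]
 [269.  247.1]] obs hub (280,211), plunger ~(270,246)
tool y yaw -10.575680213994223
(-0.0705, 0.026) [ 0.10181238 -0.05799918  0.47926745]
(-0.13, 0.026) [ 0.10736894 -0.20664536  0.47927418]
```

>>> step_arm:
  moves: [0, 0, 0, 0, 0, 0.036, 0, 0.033, -0.02, 0, 0, 0, 0, 0, 0.033, -0.021, 0, 0, 0, 0, 0, 0.033, -0.021, 0, 0, 0, 0, 0, 0, 0, 0.07, 0, 0, 0, 0, 0, 0, 0.07, 0, 0, 0, 0, 0, 0, 0.07, 0, 0, 0, 0, 0, 0, 0.07, 0, 0, 0, 0, 0, 0, 0, 0, 0, 0, 0, 0, 0, 0, 0, 0, 0, 0]

```text
time: 4.55
position: [0.4816, 0.0704, 0.292]
orientation: [-2.452, -1.961, 0.005]
wrist_force: [0.0, 0.2, 0.7]
grip_width: -0.0
grasp_force: 0.0
```

```bash
cat >> h.py <<'E'
def where():
    v=np.load('pose.npy'); s=monitor.state(); d=np.array(s['position'])[:2]-v[:2]; c,sn=np.cos(v[2]),np.sin(v[2])
    Rt=rot(s['orientation'])
    tip=np.array(s['position'])+Rt[:,2]*.173
    e=lambda q:(np.array([c*(q[0]-v[0])+sn*(q[1]-v[1]),-sn*(q[0]-v[0])+c*(q[1]-v[1])])*1000).round(1)
    print('t',s['time'],'tip emb mm',e(tip),'z',(tip[2]*1000).round(1),'yawerr',np.degrees(np.arctan2(Rt[1,1],Rt[0,1])-v[2]).round(2),'F',np.round(s['wrist_force'],1))
E
python3 - <<'E'
from h import *
where(); p=snap('wrist'); save(p,'w2.png')
E
```

```text
t 4.55 tip emb mm [-71.9  25.3] z 119.0 yawerr 0.02 F [0.  0.2 0.7]
```

View pics/w2.png

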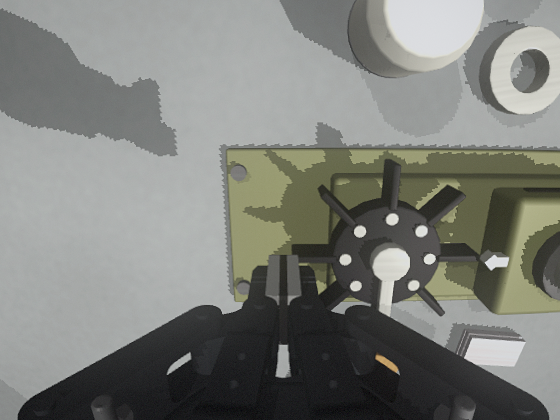

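>>> step_arm:
  moves: [0, 0.025, 0, 0, 0, 0, 0, 0, 0, 0.05, 0, 0, 0, 0, 0, 0, 0.05, 0, 0, 0, 0, 0, 0, 0.05, 0, 0, 0, 0, 0, 0, 0.047, 0, 0, 0, 0, 0, 0, 0, 0, 0, 0, 0, 0, 0, 0, 0, 0, 0, 0]

```text
time: 5.18
position: [0.4931, 0.0682, 0.2148]
orientation: [2.453, 1.962, 0.001]
wrist_force: [-0.4, -0.3, 1.2]
grip_width: 0.0002
grasp_force: 0.0
```

```bash
python3 - <<'E'
from h import *
where(); p=snap('wrist'); save(p,'w3.png')
E
```

```text
t 5.1833 tip emb mm [-59.5  25.9] z 41.8 yawerr 0.03 F [-0.4 -0.3  1.2]
```

View pics/w3.png

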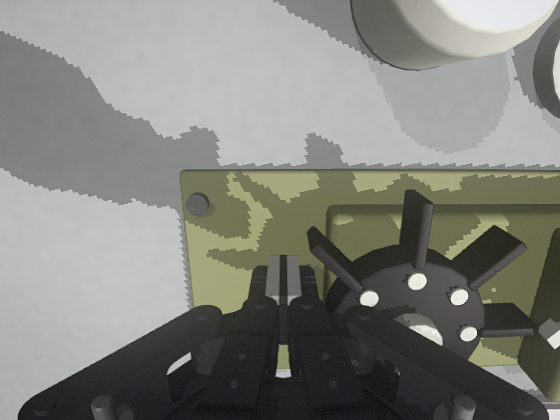

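>>> step_arm:
  moves: [-0.01, 0, 0, 0, 0, 0, 0, -0.01, 0, 0, 0, 0, 0, 0, -0.01, 0, 0, 0, 0, 0, 0, -0.01, 0, 0, 0, 0, 0, 0, -0.01, 0, 0, 0, 0, 0, 0, -0.01, 0, 0, 0, 0, 0, 0]

```text
time: 5.73
position: [0.4875, 0.0446, 0.2146]
orientation: [2.452, 1.962, 0.003]
wrist_force: [1.4, 2.2, 0.3]
grip_width: 0.0001
grasp_force: 1.1
```

>>> step_arm:
  moves: [-0.01, 0, 0, 0, 0, 0, 0, -0.01, 0, 0, 0, 0, 0, 0, -0.01, 0, 0, 0, 0, 0, 0, -0.01, 0, 0, 0, 0, 0, 0, -0.01, 0, 0, 0, 0, 0, 0, -0.01, 0, 0, 0, 0, 0, 0, -0.01, 0, 0, 0, 0, 0, 0, 0, 0, 0, 0, 0, 0, 0, 0, 0, 0, 0, 0, 0, 0]

```text
time: 6.48
position: [0.4807, 0.0173, 0.2139]
orientation: [-2.454, -1.962, 0.0]
wrist_force: [0.7, 0.9, 0.4]
grip_width: 0.0002
grasp_force: 0.0
```

```bash
python3 - <<'E'
from h import *
where(); p=snap('wrist'); save(p,'w4.png')
q=snap('scene'); c=cv2.resize(q['image'][160:280,200:360],(560,420),interpolation=cv2.INTER_CUBIC); cv2.imwrite('pics/w4.png',cv2.resize(np.hstack([p['image'],c])[:,:,::-1],(800,300)))
where()
E
```

```text
t 6.4833 tip emb mm [-60.6 -26.5] z 40.9 yawerr 0.01 F [0.7 0.9 0.4]
t 6.5833 tip emb mm [-60.5 -26.2] z 40.9 yawerr 0.04 F [ 0.3  0.9 -0.3]
```

View pics/w4.png

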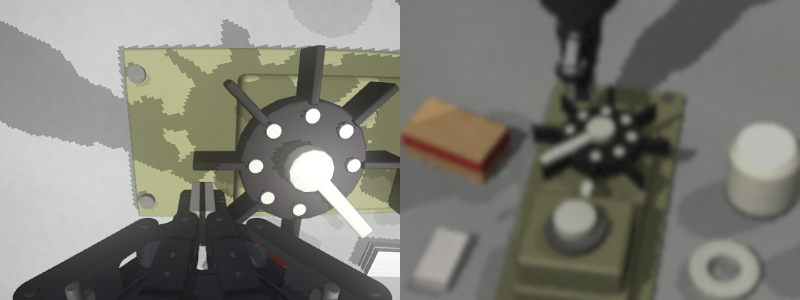

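>>> step_arm:
  moves: [0, 0, -0.05, 0, 0, 0, 0, 0, 0, -0.05, 0, 0, 0, 0, 0, 0, 0, 0, 0, 0, 0, 0.04, 0, 0, 0, 0, 0, 0, 0.05, 0, 0, 0, 0, 0, 0, 0.04, 0, 0, 0, 0, 0, 0, 0, 0, 0, 0, 0, 0, 0, 0, 0, 0, 0, 0, 0, 0]

```text
time: 7.25
position: [0.4921, 0.0688, 0.2536]
orientation: [2.451, 1.965, -0.001]
wrist_force: [0.7, -0.1, 0.8]
grip_width: 0.0001
grasp_force: 0.0
```

```bash
python3 -c "
from h import *
where()"
```

```text
t 7.25 tip emb mm [-60.8  26.2] z 80.6 yawerr 0.15 F [ 0.7 -0.1  0.8]
```

Same stroke again.

>>> step_arm:
  moves: [0, 0, 0.05, 0, 0, 0, 0, 0, 0, 0.05, 0, 0, 0, 0, 0, 0, 0, 0, 0, 0, 0, 0, 0, 0, 0, 0, 0, 0, -0.01, 0, 0, 0, 0, 0, 0, -0.01, 0, 0, 0, 0, 0, 0, -0.01, 0, 0, 0, 0, 0, 0, -0.01, 0, 0, 0, 0, 0, 0, -0.01, 0, 0, 0, 0, 0, 0, -0.01, 0, 0, 0, 0, 0, 0]

```text
time: 8.08
position: [0.4876, 0.0446, 0.2147]
orientation: [2.452, 1.962, 0.003]
wrist_force: [1.6, 2.2, 1.2]
grip_width: -0.0002
grasp_force: 1.1
```

>>> step_arm:
  moves: [-0.01, 0, 0, 0, 0, 0, 0, -0.01, 0, 0, 0, 0, 0, 0, -0.01, 0, 0, 0, 0, 0, 0, -0.01, 0, 0, 0, 0, 0, 0, -0.01, 0, 0, 0, 0, 0, 0, -0.01, 0, 0, 0, 0, 0, 0, -0.01, 0, 0, 0, 0, 0, 0, 0, 0, 0, 0, 0, 0, 0, 0, 0, 0, 0, 0, 0, 0]

```text
time: 8.83
position: [0.4807, 0.0173, 0.2139]
orientation: [-2.454, -1.962, 0.0]
wrist_force: [0.1, 0.7, -0.7]
grip_width: -0.0001
grasp_force: 0.0
```

>>> step_arm:
  moves: [0, 0, -0.05, 0, 0, 0, 0, 0, 0, -0.05, 0, 0, 0, 0, 0, 0, -0.08, 0, 0, 0, 0, 0, 0, -0.08, 0, 0, 0, 0, 0, 0, 0, 0, 0, 0, 0, 0, 0, 0, 0, 0, 0, 0]

```text
time: 9.33
position: [0.4818, 0.0177, 0.3198]
orientation: [2.451, 1.961, 0.006]
wrist_force: [-0.6, 0.4, -0.6]
grip_width: -0.0002
grasp_force: 0.0
```

```bash
python3 - <<'E'
from h import *
where(); p=snap('wrist')
q=snap('scene'); c=cv2.resize(q['image'][160:280,200:360],(560,420),interpolation=cv2.INTER_CUBIC); cv2.imwrite('pics/w5.png',cv2.resize(np.hstack([p['image'],c])[:,:,::-1],(800,300)))
E
```

```text
t 9.3333 tip emb mm [-58.8 -25.6] z 146.8 yawerr 0.06 F [-0.6  0.4 -0.6]
```

View pics/w5.png

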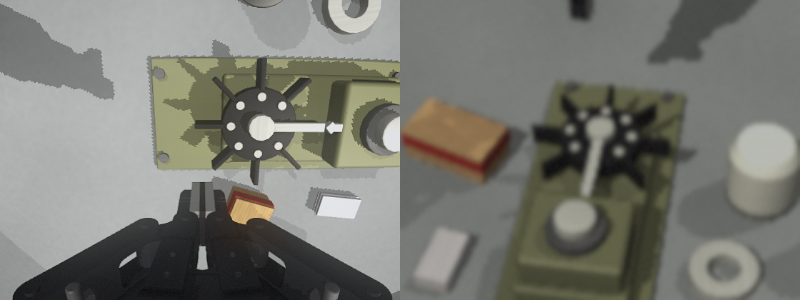

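>>> step_arm:
  moves: [0.01, 0.077, 0, 0, 0, 0, 0, 0.01, 0.077, 0, 0, 0, 0, 0, 0.011, 0.077, 0, 0, 0, 0, 0, 0.011, 0.077, 0, 0, 0, 0, 0, 0.011, 0.076, 0, 0, 0, 0, 0, 0.011, 0.076, 0, 0, 0, 0, 0, 0, 0, 0.05, 0, 0, 0, 0, 0, 0, 0.05, 0, 0, 0, 0, 0, 0, 0.035, 0, 0, 0, 0, 0, 0, 0, 0, 0, 0, 0, 0, 0, 0, 0, 0, 0, 0]

```text
time: 10.35
position: [0.6648, 0.0022, 0.2618]
orientation: [-2.451, -1.961, 0.006]
wrist_force: [0.2, 0.2, 0.1]
grip_width: -0.0002
grasp_force: 0.0
```

```bash
python3 -c "
from h import *
where()"
```

```text
t 10.35 tip emb mm [121.6  -0.9] z 88.8 yawerr 0.04 F [0.2 0.2 0.1]
```

>>> step_arm:
  moves: [0, 0.006, 0.005, 0, 0, 0, 0, 0, 0, 0.005, 0, 0, 0, 0, 0, 0, 0.005, 0, 0, 0, 0, 0, 0, 0.005, 0, 0, 0, 0, 0, 0, 0.005, 0, 0, 0, 0, 0, 0, 0.005, 0, 0, 0, 0, 0, 0, 0, 0, 0, 0, 0, 0, 0, 0, 0, 0, 0, 0]

```text
time: 11.02
position: [0.6686, 0.0016, 0.2534]
orientation: [2.452, 1.962, 0.002]
wrist_force: [-1.4, -0.4, 9.5]
grip_width: 0.0
grasp_force: 4.7
```

```bash
python3 -c "
from h import *
where()"
```

```text
t 11.0167 tip emb mm [126.5  -0.4] z 80.4 yawerr 0.04 F [-1.4 -0.4  9.5]
```

>>> step_arm:
  moves: [0, 0, 0.004, 0, 0, 0, 0, 0, 0, 0.004, 0, 0, 0, 0, 0, 0, 0, 0, 0, 0, 0, 0, 0, 0, 0, 0, 0, 0]

```text
time: 11.35
position: [0.6685, 0.0016, 0.2531]
orientation: [2.451, 1.961, 0.004]
wrist_force: [-9.6, 0.6, 27.2]
grip_width: 0.0001
grasp_force: 13.5
```

```bash
python3 -c "
from h import *
where()
p=snap('scene');c=cv2.resize(p['image'][200:300,210:350],(700,500),interpolation=cv2.INTER_CUBIC);cv2.imwrite('pics/w6.png',c[:,:,::-1])"
```

```text
t 11.35 tip emb mm [126.7  -0.3] z 80.1 yawerr 0.04 F [-9.6  0.6 27.2]
```

View pics/w6.png

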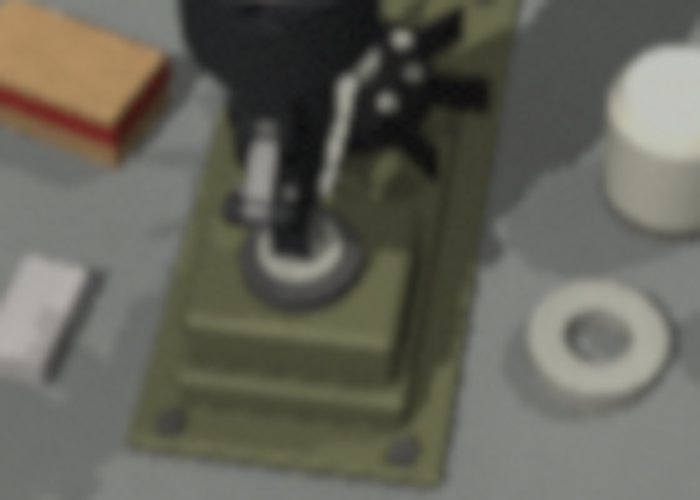

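>>> step_arm:
  moves: [0, 0, -0.01, 0, 0, 0, 0, 0, 0, -0.02, 0, 0, 0, 0, 0, 0, -0.05, 0, 0, 0, 0, 0, 0, -0.08, 0, 0, 0, 0, 0, 0, -0.08, 0, 0, 0, 0, 0, 0, -0.08, 0, 0, 0, 0, 0, 0, 0, 0, 0, 0, 0, 0, 0, 0, 0, 0, 0, 0, 0, 0, 0, 0, 0, 0, 0]

```text
time: 12.15
position: [0.668, 0.0016, 0.376]
orientation: [-2.453, -1.962, 0.001]
wrist_force: [-0.5, 0.6, -0.6]
grip_width: 0.0002
grasp_force: 0.0
```

```bash
python3 -c "
from h import *
where()
p=snap('scene');c=cv2.resize(p['image'][170:290,200:360],(640,480),interpolation=cv2.INTER_CUBIC);cv2.imwrite('pics/w7.png',c[:,:,::-1])"
```

```text
t 12.15 tip emb mm [125.4  -0.6] z 203.0 yawerr 0.04 F [-0.5  0.6 -0.6]
```

View pics/w7.png

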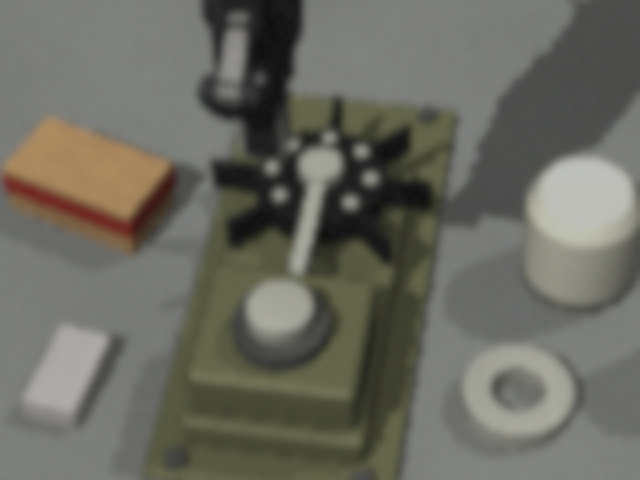

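The picture shows the plunger back up at about (280,310), the bar at the arrow at about (298,270), the nearby bench items in place and the arm clear.

```bash
python3 -c "
from plant import arm
print(arm.close_job())"
```

```text
the job is handed in; nothing more can be done
None
```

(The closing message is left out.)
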